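# Load the shipping rack with sample tubes in reverse order

## Task

Move the four sample tubes from the white collection rack into the grey shipping rack, one to a pocket, in reverse order: the tube nearest the turquoise end of the collection rack goes to the pocket farthest from the turquoise end of the shipping rack, and so on along the row. Never let a tube tip over; leave all four standing upright on the floors of their pockets.

Things in the scene. Friction and masses are not known exactly. Their poses are not given: they have to be found in the camera images.
- tube_red: sample tube with a red screw cap, free-standing, rigid, closed, about 50 g, 90 mm tall. Origin: centre of its underside; z up along the tube. Clear body 28 mm across (flat foot 30 mm), white label; the cap is a cylinder 34 mm across from 68 to 90 mm above the origin, the place to grip it. Starts standing loosely in the seat with the red rim
- tube_yellow: sample tube with a yellow screw cap, free-standing, rigid, closed, about 50 g, 90 mm tall. Origin: centre of its underside; z up along the tube. Clear body 28 mm across (flat foot 30 mm), white label; the cap is a cylinder 34 mm across from 68 to 90 mm above the origin, the place to grip it. Starts standing loosely in the seat with the yellow rim
- tube_green: sample tube with a green screw cap, free-standing, rigid, closed, about 50 g, 90 mm tall. Origin: centre of its underside; z up along the tube. Clear body 28 mm across (flat foot 30 mm), white label; the cap is a cylinder 34 mm across from 68 to 90 mm above the origin, the place to grip it. Starts standing loosely in the seat with the green rim
- tube_black: sample tube with a black screw cap, free-standing, rigid, closed, about 50 g, 90 mm tall. Origin: centre of its underside; z up along the tube. Clear body 28 mm across (flat foot 30 mm), white label; the cap is a cylinder 34 mm across from 68 to 90 mm above the origin, the place to grip it. Starts standing loosely in the seat with the black rim
- seat_red: red-rimmed seat, fixed square seat on the collection rack where the red-capped tube stands at the start (its place in the row varies; it stays put and shows where the tube came from). 58 mm square outside, 52 mm inside, floor 5 mm and rim 18 mm above its origin, which is the centre of its underside, 6 mm above the table
- seat_yellow: yellow-rimmed seat, fixed square seat on the collection rack where the yellow-capped tube stands at the start (its place in the row varies; it stays put and shows where the tube came from). 58 mm square outside, 52 mm inside, floor 5 mm and rim 18 mm above its origin, which is the centre of its underside, 6 mm above the table
- seat_green: green-rimmed seat, fixed square seat on the collection rack where the green-capped tube stands at the start (its place in the row varies; it stays put and shows where the tube came from). 58 mm square outside, 52 mm inside, floor 5 mm and rim 18 mm above its origin, which is the centre of its underside, 6 mm above the table
- seat_black: black-rimmed seat, fixed square seat on the collection rack where the black-capped tube stands at the start (its place in the row varies; it stays put and shows where the tube came from). 58 mm square outside, 52 mm inside, floor 5 mm and rim 18 mm above its origin, which is the centre of its underside, 6 mm above the table
- collection_rack: fixed white plate, 70 (x) by 246 (y) by 6 mm, carrying the four rimmed seats in a row along its y axis, centres at y = +90, +30, -30, -90 mm, x = 0. A turquoise block at its +y end, 20 mm wide, 26 mm high, marks its turquoise end. Origin: centre of its underside, on the table, midway along the row; z up. Left or right, position and yaw vary
- shipping_rack: fixed grey tray with four empty pockets in a row along its y axis, centres at y = +90, +30, -30, -90 mm, x = 0. Pockets 54 mm square inside; floor 5 mm, wall tops 22 mm above the origin, walls 6 mm thick. A turquoise block at the +y end, 26 mm high, marks its turquoise end. Origin: centre of its underside, on the table, midway along the row; z up. Position and yaw vary
Things that resemble listed ones, but are neither listed nor needed, are in the scene too. What is shaped like the tube_red but purple is not meant.

How it is judged:
At the end, for the whole second after the job is handed in: each tube stands in the shipping-rack pocket mirroring its starting seat (1st from the turquoise end to 4th, 2nd to 3rd, 3rd to 2nd, 4th to 1st): within 14 mm of the pocket centre along each rack axis, foot on its floor (within 5 mm), upright within 0.12 rad, at rest (under 20 mm/s) (((y of seat_red in the frame of collection_rack between 0.07 and 0.11 m and y of tube_red in the frame of shipping_rack between -0.104 and -0.076 m) or (y of seat_red in the frame of collection_rack between 0.01 and 0.05 m and y of tube_red in the frame of shipping_rack between -0.044 and -0.016 m) or (y of seat_red in the frame of collection_rack between -0.05 and -0.01 m and y of tube_red in the frame of shipping_rack between 0.016 and 0.044 m) or (y of seat_red in the frame of collection_rack between -0.11 and -0.07 m and y of tube_red in the frame of shipping_rack between 0.076 and 0.104 m)) and x of tube_red in the frame of shipping_rack between -0.014 and 0.014 m and z of tube_red in the frame of shipping_rack between 0.002 and 0.01 m and angle between each of tube_red, tube_yellow, tube_green, tube_black's own z axis and vertical below 0.12 rad and linear speed of each of tube_red, tube_yellow, tube_green, tube_black below 0.02 m/s and ((y of seat_yellow in the frame of collection_rack between 0.07 and 0.11 m and y of tube_yellow in the frame of shipping_rack between -0.104 and -0.076 m) or (y of seat_yellow in the frame of collection_rack between 0.01 and 0.05 m and y of tube_yellow in the frame of shipping_rack between -0.044 and -0.016 m) or (y of seat_yellow in the frame of collection_rack between -0.05 and -0.01 m and y of tube_yellow in the frame of shipping_rack between 0.016 and 0.044 m) or (y of seat_yellow in the frame of collection_rack between -0.11 and -0.07 m and y of tube_yellow in the frame of shipping_rack between 0.076 and 0.104 m)) and x of tube_yellow in the frame of shipping_rack between -0.014 and 0.014 m and z of tube_yellow in the frame of shipping_rack between 0.002 and 0.01 m and ((y of seat_green in the frame of collection_rack between 0.07 and 0.11 m and y of tube_green in the frame of shipping_rack between -0.104 and -0.076 m) or (y of seat_green in the frame of collection_rack between 0.01 and 0.05 m and y of tube_green in the frame of shipping_rack between -0.044 and -0.016 m) or (y of seat_green in the frame of collection_rack between -0.05 and -0.01 m and y of tube_green in the frame of shipping_rack between 0.016 and 0.044 m) or (y of seat_green in the frame of collection_rack between -0.11 and -0.07 m and y of tube_green in the frame of shipping_rack between 0.076 and 0.104 m)) and x of tube_green in the frame of shipping_rack between -0.014 and 0.014 m and z of tube_green in the frame of shipping_rack between 0.002 and 0.01 m and ((y of seat_black in the frame of collection_rack between 0.07 and 0.11 m and y of tube_black in the frame of shipping_rack between -0.104 and -0.076 m) or (y of seat_black in the frame of collection_rack between 0.01 and 0.05 m and y of tube_black in the frame of shipping_rack between -0.044 and -0.016 m) or (y of seat_black in the frame of collection_rack between -0.05 and -0.01 m and y of tube_black in the frame of shipping_rack between 0.016 and 0.044 m) or (y of seat_black in the frame of collection_rack between -0.11 and -0.07 m and y of tube_black in the frame of shipping_rack between 0.076 and 0.104 m)) and x of tube_black in the frame of shipping_rack between -0.014 and 0.014 m and z of tube_black in the frame of shipping_rack between 0.002 and 0.01 m); the robot touches nothing.
It fails at once if the red-capped tube is tipped over (more than 45 degrees) (angle between tube_red's own z axis and vertical above 0.785 rad).
It fails at once if the yellow-capped tube is tipped over (more than 45 degrees) (angle between tube_yellow's own z axis and vertical above 0.785 rad).
It fails at once if the green-capped tube is tipped over (more than 45 degrees) (angle between tube_green's own z axis and vertical above 0.785 rad).
It fails at once if the black-capped tube is tipped over (more than 45 degrees) (angle between tube_black's own z axis and vertical above 0.785 rad).
It also fails if it takes over 106 s, if anything falls off the work surface, if the arm or the gripper's body presses on something with over 40 N, if the wrist force passes 120 N, or if a joint passes its speed limit or range.

## Robot

A 6-joint arm with a two-finger parallel gripper is mounted at the origin on the work surface. World frame = base frame: x ahead of the robot, y to its left, z up, the work surface at z = 0. Lengths are in m, angles in rad, forces in N, time in s.
With the tool pointing down it reaches from about 0.25 to 0.725 m from the base axis. Payload 4 kg.
Tool frame: the origin (TCP) lies midway between the tips of the shut fingers; the grasp point (between the pads) lies grip_point_offset behind it (grip_point_offset is the distance from the TCP to the grasp point, in m); z points along the fingers, y is the line along which they close (so a half turn about z gives the same grasp; the last joint's range is limited). The gripper opens to 85 mm and grips with 20 to 120 N. Pads are 22 mm wide; open, the fingers measure 114 mm over their backs; the gripper's body (76 mm by 85 mm) begins 54 mm behind the grasp point. The pads swing forward as they close: fully open they stand 13 mm farther back than shut.
Start: joints at [-1.26, 0.241, 0.005, 1.335, 0, 1.571], TCP at [0.153, -0.476, 0.231] pointing down, gripper open.
Joint ranges: [-2.72, 2.72], [-1.05, 1.87], [-1.09, 1.28], [-1.99, 2.15], [-1.42, 1.44], [-3.14, 3.14]. Speed limits (rad/s): [2.79, 2.79, 3.14, 3.14, 3.14, 3.14].

## Interface

Orientations are given as a unit quaternion [x, y, z, w].
In Python, from workcell import * gives the robot as it stands. The module is installed in compiled form; this text tells all that it offers.
- The arm moves only by the tool arm_command, never from a script. Its arguments are lists of equal length, an entry for each row: "slide": the shift along the tool's x, y, z in cm, a list of three; "spin": the turn about the tool's z in degrees. A call has exactly 5 rows; each row is the pose to reach, as a shift and turn from the pose commanded when the call began, along the tool's axes at that moment; what a row does not reach only later rows make up. A row lasts 1/8 s, in which the tool goes at most 62.5 mm and 10.7 degrees, less where a joint would pass 70% of its speed; a pose out of reach is approached as far as the arm can. A call with a gripper value outside its range is refused whole. "jaw" is the finger opening in cm, from 0 to 8.54, set as the call begins (left out, the last holds). The fingers move at their own pace and stop on an object; the grip force is fixed at half the most. Time passes only in rows, so rows that repeat a pose let the fingers close, or fill a call up. It gives the time, the measured TCP pose, the force, the opening and the grip force at its end, in the units of the state.
- get_obs(): the state, without advancing time (a new reading comes with each control period).
- camera(name): name is "side" or "top"; returns a dict with "pixels" (480x640x3 uint8, red, green, blue), "range_z" (480x640 float32, m along the optical axis (not along the pixel's ray), 0 where there is no reading), "intrinsics" (3x3 intrinsics, pixels), "rvec" (rotation vector, rad) and "tvec" (3), from world to camera coordinates, as OpenCV has them. Camera axes: x right, y down, z forward; pixel columns grow to the right and rows downward; lengths in m; the calibration is good to about 2 mm. A picture is of the moment at which its call begins.
- job_done(): hands the job in; it is judged then, once.
Trained networks look in a picture, given as the dict that the camera call returned (one of the last four; its "shot" number tells which), for a name from the list of things; names that differ only in an ending like _2 or _b are one class to them, and where a whole thing is asked for, a point or a joint stands for the part that bears it (a point fixed in the world has none). Each returns a list of dicts, best first, with "confidence" (0 to 1); they miss things now and then, are a little off and sometimes report something else, mostly with a low value. They report only what shows in the picture. A call takes as long as a camera call. They do not tell look-alikes from the thing itself.
- recognise(picture, thing): "centre" ([column, row] in pixels, amid what is visible of it).
- landmark_of(picture, thing): "centre" ([column, row] in pixels: a listed point, or the origin of a listed thing).
The state is a dict: "clock": time; "joint_pos": joint angles; "joint_vel": joint speeds; "tau": joint torques, N m; "eef_pos": TCP position; "tool_rot": TCP orientation; "ft_force": force on the tool from outside, world axes, zero at the start; "ft_torque": the same for the moment, N m; "grip_width": finger opening in m; "grasp_force": force on a finger pad.
Only numpy, scipy, OpenCV 4.12 (cv2) and the standard library are available. Lean on these libraries where they do the work, as an engineer would, in place of code of your own. Each camera call takes 0.05 s, during which the arm holds its last target. There are 200 camera calls.

## Working session

There is one attempt and no reset: what is moved stays moved. The work goes in short steps, Python scripts to look and compute and a tool call to move; the robot and the scene stay as the last step left them, time stands still between calls to the robot, and variables do not carry over. Pictures are saved under pics/ and viewed, at most 14 in all, crops included, and the job is handed in when it is done.

Besides the shell and the picture viewer there is one more tool, called in YAML: its name, and indented under it one key for each argument. arm_command: Moves the arm, as the interface text tells. Its arguments: {"type":"object","properties":{"slide":{"type":"array","items":{"type":"array","items":{"type":"number"}}},"spin":{"type":"array","items":{"type":"number"}},"jaw":{"type":"number"}},"required":["slide","spin"]}

```bash
mkdir -p pics
cat > h.py <<'E'
from workcell import *
import numpy as np, cv2
from scipy.spatial.transform import Rotation as R
def P(c):
    return np.array(c["intrinsics"]),R.from_rotvec(np.ravel(c["rvec"])).as_matrix(),np.ravel(c["tvec"])
def atz(c,px,z):
    K,r,t=P(c); d=r.T@np.linalg.inv(K)@[px[0],px[1],1]; o=-r.T@t
    return o+d*(z-o[2])/d[2]
def cloud(c):
    K,r,t=P(c); z=c["range_z"]; v,u=np.mgrid[:480,:640]
    p=np.stack([(u-K[0,2])*z/K[0,0],(v-K[1,2])*z/K[1,1],z],-1)
    return (p-t)@r
def tri(c1,p1,c2,p2):
    M=[]
    for c,p in((c1,p1),(c2,p2)):
        K,r,t=P(c);M.append(K@np.c_[r,t])
    X=cv2.triangulatePoints(M[0],M[1],np.array(p1,float).reshape(2,1),np.array(p2,float).reshape(2,1)).ravel();return X[:3]/X[3]
E
python3 - <<'E'
from h import *
o=get_obs();print({k:np.round(v,3) for k,v in o.items()})
T=camera("top");S=camera("side")
for n,c in(("top",T),("side",S)):
    cv2.imwrite(f"pics/{n}0.png",c["pixels"][:,:,::-1])
    print(n,c["shot"],np.round(-P(c)[1].T@P(c)[2],3))
for th in ["tube_red","tube_yellow","tube_green","tube_black","seat_red","seat_yellow","seat_green","seat_black","collection_rack","shipping_rack"]:
    for n,c in(("top",T),("side",S)):
        print(th,n,[(np.round(d["centre"]).astype(int).tolist(),round(d["confidence"],2)) for d in recognise(c,th)[:3]],[(np.round(d["centre"],1).tolist(),round(d["confidence"],2)) for d in landmark_of(c,th)[:3]])
print(get_obs()["clock"])
E
```

```text
{'clock': np.float64(0.0), 'joint_pos': array([-1.26 ,  0.241,  0.004,  1.335,  0.   ,  1.571]), 'joint_vel': array([-0.002,  0.   , -0.   , -0.003,  0.001, -0.001]), 'tau': array([-2.0000e-03, -3.7232e+01,  2.5241e+01,  1.7000e-02, -0.0000e+00,
       -0.0000e+00]), 'eef_pos': array([ 0.153, -0.475,  0.23 ]), 'tool_rot': array([ 0.988,  0.155, -0.   , -0.001]), 'ft_force': array([0.412, 0.697, 0.985]), 'ft_torque': array([-0.057, -0.017,  0.005]), 'grasp_force': np.float64(0.0), 'grip_width': np.float64(0.086)}
top 1 [ 0.441 -0.006  0.947]
side 2 [0.498 0.66  0.49 ]
tube_red top [([202, 171], 0.88), ([198, 226], 0.74), ([165, 284], 0.6)] [([207.7, 178.7], 0.76), ([173.1, 283.0], 0.75), ([175.5, 229.0], 0.73)]
tube_red side [([292, 294], 0.96), ([363, 336], 0.79), ([217, 304], 0.62)] [([288.4, 329.7], 0.95), ([360.4, 362.2], 0.67)]
tube_yellow top [([235, 222], 0.88)] [([238.5, 230.5], 0.71)]
tube_yellow side [([298, 262], 0.85)] [([299.6, 295.7], 0.83), ([291.8, 332.2], 0.48)]
tube_green top [([271, 232], 0.58)] [([272.7, 238.7], 0.82)]
tube_green side [([308, 241], 0.62)] [([305.3,
[... 260 characters left out ...]
, 322], 0.77)] [([290.6, 327.2], 0.58)]
seat_yellow top [([243, 240], 0.68)] [([240.0, 231.2], 0.7)]
seat_yellow side [([309, 295], 0.73)] []
seat_green top [([274, 242], 0.97)] [([268.7, 234.9], 0.67)]
seat_green side [([317, 272], 0.56)] [([304.9, 277.9], 0.54), ([304.9, 274.3], 0.3)]
seat_black top [([177, 235], 0.82)] [([238.2, 234.6], 0.57), ([175.4, 228.0], 0.56)]
seat_black side [([294, 364], 0.75)] [([286.7, 362.5], 0.91)]
collection_rack top [([191, 248], 0.92)] [([272.4, 237.6], 0.22)]
collection_rack side [([283, 379], 0.77)] [([280.6, 362.0], 0.74)]
shipping_rack top [([401, 241], 0.72)] [([403.1, 241.4], 0.92)]
shipping_rack side [([318, 207], 0.94)] [([315.9, 204.1], 0.93)]
2.1
```

Run:
```python
import cv2
a=cv2.imread("pics/top0.png");cv2.imwrite("pics/topc.png",cv2.resize(a[120:330,130:470],None,fx=2.35,fy=2.35,interpolation=cv2.INTER_CUBIC))
```

```text
(no output)
```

View pics/topc.png

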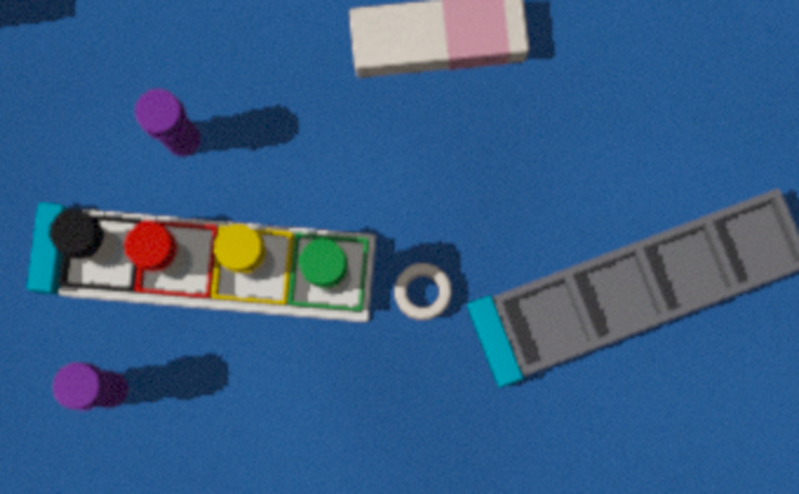

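View pics/side0.png

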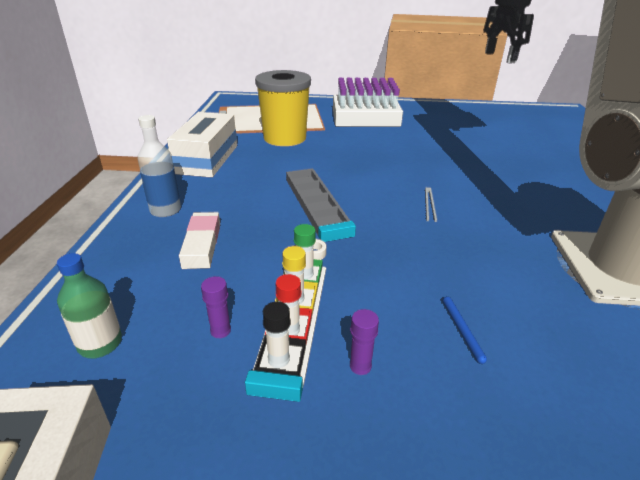

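Top crop, at full-frame pixels: in the collection rack from the turquoise (left) end, black (162,219), red (193,224), yellow (231,225), green (267,231). The two purple tubes at (197,167) and (163,284) are look-alikes and not meant. The red one is the only red-capped tube, and it stands in the red-rimmed seat. The shipping rack's turquoise end is at (340,265), so green→1st pocket, yellow→2nd, red→3rd, black→4th (the far end). The side view confirms the same order.

```bash
cat > m.py <<'E'
from h import *
def hsvmask(c):
    h=cv2.cvtColor(c["pixels"],cv2.COLOR_RGB2HSV).astype(int);H,S,V=h[...,0],h[...,1],h[...,2]
    return {"red":((H<6)|(H>174))&(S>170)&(V>60),"yellow":(H>20)&(H<32)&(S>150),"green":(H>50)&(H<75)&(S>120),"black":(V<60),"turq":(H>84)&(H<95)&(S>150)&(V>90),"grey":(S<60)}
def caps(c):
    m=hsvmask(c);p=cloud(c);out={}
    for k in["red","yellow","green","black"]:
        s=m[k]&(p[...,2]>.07)&(p[...,2]<.16)&(c["range_z"]>0)&(p[...,0]>.25)&(p[...,0]<.72)
        n,l,st,ce=cv2.connectedComponentsWithStats(s.astype(np.uint8))
        if n<2: out[k]=None;continue
        i=1+np.argmax(st[1:,4]);q=p[l==i];zt=np.median(q[q[:,2]>q[:,2].max()-.012][:,2])
        t=q[q[:,2]>zt-.006]; (cx,cy),r=cv2.minEnclosingCircle(t[:,:2].astype(np.float32))
        out[k]=(np.round([cx,cy,zt,r],4).tolist(),len(t),np.round(ce[i]).tolist())
    return out
E
python3 - <<'E'
from m import *
T=camera("top");S=camera("side")
for n,c in(("top",T),("side",S)): print(n,caps(c))
p=cloud(T);m=hsvmask(T);u=np.mgrid[:480,:640][1]
print("table",np.percentile(p[150:350,300:330,2],[5,50,95]))
for nm,z0,z1,sel in(("ship",.014,.035,m["grey"]&(u>330)),("shipfloor",.001,.011,m["grey"]&(u>330)),("turqS",.015,.04,m["turq"]&(u>300)),("turqC",.015,.04,m["turq"]&(u<200)),("collwhite",.002,.035,m["grey"]&(u<292))):
    s=sel&(p[...,2]>z0)&(p[...,2]<z1)&(np.mgrid[:480,:640][0]>195)&(np.mgrid[:480,:640][0]<290)
    n,l,st,ce=cv2.connectedComponentsWithStats(s.astype(np.uint8));
    for i in 1+np.argsort(-st[1:,4])[:(4 if nm=="shipfloor" else 1)]:
        q=p[l==i];print(nm,st[i].tolist(),cv2.minAreaRect(q[:,:2].astype(np.float32)*1000),np.median(q[:,2]))
E
```

```text
top {'red': ([0.567, 0.2071, 0.1001, 0.0168], 303, [194.0, 224.0]), 'yellow': ([0.6629, -0.4921, 0.1444, 0.0574], 145, [596.0, 184.0]), 'green': ([0.5583, 0.081, 0.1005, 0.0167], 299, [267.0, 231.0]), 'black': ([0.575, 0.2621, 0.1004, 0.0171], 289, [162.0, 219.0])}
side {'red': ([0.5683, 0.21, 0.1007, 0.0174], 375, [288.0, 288.0]), 'yellow': ([0.6663, -0.4909, 0.1437, 0.0562], 181, [286.0, 106.0]), 'green': ([0.56, 0.0839, 0.1006, 0.0169], 249, [304.0, 235.0]), 'black': ([0.576, 0.2651, 0.1008, 0.0172], 458, [276.0, 317.0])}
table [-0.00314677 -0.00027086  0.00416819]
ship [340, 201, 135, 78, 1346] ((561.4910278320312, -172.4278564453125), (64.78119659423828, 245.38941955566406), 22.588354110717773) 0.02145677399841554
shipfloor [343, 238, 37, 37, 804] ((527.7063598632812, -88.8564453125), (53.74623107910156, 53.08898162841797), 22.816164016723633) 0.004796844826977009
shipfloor [374, 228, 36, 36, 773] ((551.1328125, -145.00538635253906), (53.78799819946289, 52.180503845214844), 22.69931411743164) 0.0047935049356717585
shipfloor [404, 216, 36, 36, 760] ((574.3773193359375, -200.87362670898438), (53.75130081176758, 51.520015716552734), 22.493053436279297) 0.004775046507064136
shipfloor [433, 205, 36, 36, 752] ((597.6686401367188, -256.9470520019531), (53.75674819946289, 50.484962463378906), 22.798744201660156) 0.004868532991550595
turqS [330, 247, 22, 37, 378] ((509.55474853515625, -48.88452911376953), (66.66608428955078, 19.227819442749023), 22.38976287841797) 0.02549486448612779
turqC [142, 207, 14, 37, 297] ((572.7569580078125, 305.7694396972656), (18.951732635498047, 67.75650024414062), 87.45201110839844) 0.025632030847572197
collwhite [155, 209, 134, 48, 1199] ((566.2827758789062, 173.3768310546875), (246.9320831298828, 70.23896789550781), 86.60127258300781) 0.007853406720244841
```

```bash
cat > go.py <<'E'
# usage: go.py x y phi_deg z [...more z]; slide for target in present tool axes
import sys
from h import *
o=get_obs();A=R.from_quat(o["tool_rot"]).as_matrix();p=np.array(o["eef_pos"])
phi=np.degrees(np.arctan2(A[1,0],A[0,0]))
print("t",round(float(o["clock"]),2),"tcp",np.round(p,4),"phi",round(phi,1),"z-axis",np.round(A[:,2],3),"w",round(float(o["grip_width"]),4))
x,y,f=map(float,sys.argv[1:4])
for z in sys.argv[4:]:
    print("z",z,"slide cm",np.round(A.T@(np.array([x,y,float(z)])-p)*100,2),"spin",round((phi-f+180)%360-180,1))
E
python3 - <<'E'
import workcell
print(grip if (grip:=getattr(workcell,"grip_point_offset",None)) else [n for n in dir(workcell) if n[0]!="_"])
from m import *
for n in("top","side"):
    c=camera(n);c["range_z"]=np.where(cloud(c)[...,1]<0,0,c["range_z"]);print(n,caps(c)["yellow"])
E
python3 go.py .575 .2635 86.8 .231 .15
```

```text
0.0187
top ([0.5676, 0.1426, 0.1004, 0.017], 303, [232.0, 225.0])
side ([0.5678, 0.1447, 0.1006, 0.0175], 310, [294.0, 258.0])
t 2.3 tcp [ 0.1529 -0.4761  0.2313] phi 17.8 z-axis [-0. -0. -1.] w 0.0853
z .231 slide cm [ 6.281e+01 -5.750e+01  3.000e-02] spin -69.0
z .15 slide cm [ 62.81 -57.5    8.13] spin -69.0
```

arm_command:
  slide:
    - [62.8,-57.5,0]
    - [62.8,-57.5,0]
    - [62.8,-57.5,0]
    - [62.8,-57.5,0]
    - [62.8,-57.5,0]
  spin: [-69,-69,-69,-69,-69]
  jaw: 8.5

```text
clock: 2.92
eef_pos: [0.3086, -0.2031, 0.2316]
tool_rot: [0.81, 0.587, 0.0, 0.001]
ft_force: [1.8, -0.7, 1.0]
grip_width: 0.0853
grasp_force: 0.0
```

```bash
python3 go.py .575 .2635 86.8 .18
```

```text
t 2.92 tcp [ 0.3086 -0.2031  0.2316] phi 71.8 z-axis [ 0.001 -0.001 -1.   ] w 0.0853
z .18 slide cm [52.64 10.76  5.16] spin -15.0
```

arm_command:
  slide:
    - [52.6,10.8,5]
    - [52.6,10.8,5]
    - [52.6,10.8,5]
    - [52.6,10.8,5]
    - [52.6,10.8,5]
  spin: [-15,-15,-15,-15,-15]

```text
clock: 3.55
eef_pos: [0.4647, 0.0667, 0.2025]
tool_rot: [0.728, 0.685, 0.0, 0.0]
ft_force: [1.3, -1.0, 0.2]
grip_width: 0.0847
grasp_force: 0.0
```

```bash
python3 go.py .575 .2635 86.8 .18
```

```text
t 3.55 tcp [0.4647 0.0667 0.2025] phi 86.5 z-axis [ 0.001 -0.    -1.   ] w 0.0847
z .18 slide cm [20.31  9.82  2.26] spin -0.3
```

arm_command:
  slide:
    - [20.3,9.8,2.3]
    - [20.3,9.8,2.3]
    - [20.3,9.8,2.3]
    - [20.3,9.8,2.3]
    - [20.3,9.8,2.3]
  spin: [0,0,0,0,0]

```text
clock: 4.18
eef_pos: [0.5742, 0.2638, 0.1775]
tool_rot: [0.727, 0.687, -0.001, -0.0]
ft_force: [-0.6, -0.9, -0.6]
grip_width: 0.0849
grasp_force: 0.0
```

```bash
python3 go.py .575 .2635 86.8 .15 .068
```

```text
t 4.17 tcp [0.5742 0.2638 0.1775] phi 86.7 z-axis [-0.001 -0.    -1.   ] w 0.0849
z .15 slide cm [-0.03  0.09  2.75] spin -0.1
z .068 slide cm [-0.02  0.1  10.95] spin -0.1
```

Descend, then close.

arm_command:
  slide:
    - [0,0.1,4]
    - [0,0.1,7]
    - [0,0.1,9.5]
    - [0,0.1,10.9]
    - [0,0.1,10.9]
  spin: [0,0,0,0,0]

```text
clock: 4.8
eef_pos: [0.5741, 0.2602, 0.0697]
tool_rot: [0.728, 0.685, -0.001, -0.0]
ft_force: [-0.5, -0.4, -0.1]
grip_width: 0.0848
grasp_force: 0.0
```

arm_command:
  slide:
    - [0,0,0]
    - [0,0,0]
    - [0,0,0]
    - [0,0,0]
    - [0,0,0]
  spin: [0,0,0,0,0]
  jaw: 2.5

```text
clock: 5.42
eef_pos: [0.5757, 0.2617, 0.0716]
tool_rot: [0.728, 0.685, 0.001, 0.0]
ft_force: [-0.8, 0.6, 5.5]
grip_width: 0.0329
grasp_force: 59.8
```

```bash
python3 go.py .596 -.2555 112.6 .19
python3 - <<'E'
from m import *
c=camera("side");cv2.imwrite("pics/g1.png",cv2.resize(c["pixels"][170:410,180:500,::-1],None,fx=2,fy=2))
print(get_obs()["grasp_force"],get_obs()["grip_width"])
E
```

```text
t 5.42 tcp [0.5757 0.2617 0.0716] phi 86.5 z-axis [ 0.002  0.001 -1.   ] w 0.0329
z .19 slide cm [-51.48   5.18 -11.89] spin -26.1
59.788477420806885 0.03247763626568989
```

View pics/g1.png

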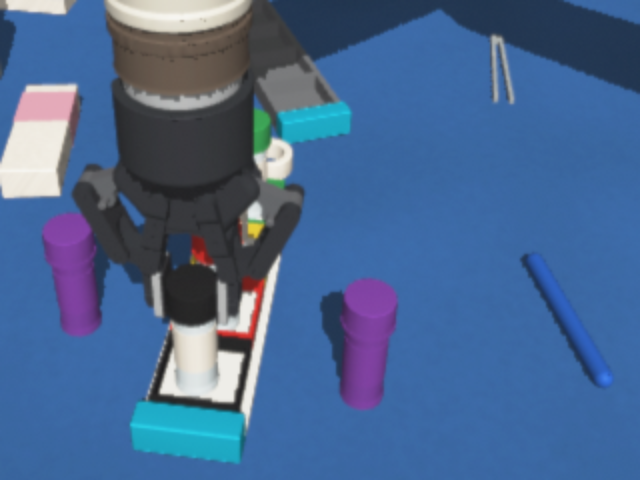

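Black cap is held between the pads (crop 190,290) at width 33 mm, force 60 N. Lift and carry.

arm_command:
  slide:
    - [0,0,-5]
    - [0,0,-10]
    - [-2,0.2,-12]
    - [-8,0.8,-12]
    - [-14,1.4,-12]
  spin: [0,0,0,-5,-12]

```text
clock: 6.1
eef_pos: [0.5795, 0.1186, 0.1892]
tool_rot: [0.651, 0.759, -0.001, -0.0]
ft_force: [1.2, -1.2, -0.4]
grip_width: 0.0324
grasp_force: 59.7
```

```bash
python3 go.py .596 -.2555 112.6 .19
python3 - <<'E'
from h import *
print(get_obs()["grasp_force"],get_obs()["grip_width"])
E
```

```text
t 6.1 tcp [0.5795 0.1186 0.1892] phi 98.8 z-axis [-0.002 -0.001 -1.   ] w 0.0324
z .19 slide cm [-37.22  -4.1   -0.05] spin -13.8
59.671311378479004 0.03239516643145037
```

arm_command:
  slide:
    - [-6,-0.7,0]
    - [-12,-1.3,0]
    - [-18,-2,0]
    - [-24,-2.6,0]
    - [-30,-3.3,0]
  spin: [-4,-8,-12,-13.8,-13.8]

```text
clock: 6.72
eef_pos: [0.5906, -0.1835, 0.1888]
tool_rot: [0.557, 0.83, -0.001, -0.001]
ft_force: [1.7, -0.2, -0.8]
grip_width: 0.0319
grasp_force: 59.6
```

```bash
python3 go.py .596 -.2555 112.6 .19 .12
```

```text
t 6.72 tcp [ 0.5906 -0.1835  0.1888] phi 112.3 z-axis [-0.003  0.001 -1.   ] w 0.0319
z .19 slide cm [-6.86 -2.23 -0.13] spin -0.3
z .12 slide cm [-6.87 -2.21  6.87] spin -0.3
```

arm_command:
  slide:
    - [-4,-1.3,0]
    - [-6.9,-2.2,0]
    - [-6.9,-2.2,3]
    - [-6.9,-2.2,6]
    - [-6.9,-2.2,6]
  spin: [0,0,0,0,0]

```text
clock: 7.35
eef_pos: [0.5943, -0.2528, 0.1257]
tool_rot: [0.557, 0.83, -0.001, -0.005]
ft_force: [0.3, -0.1, -0.4]
grip_width: 0.0322
grasp_force: 59.6
```

```bash
python3 go.py .596 -.2555 112.6 .0665
python3 - <<'E'
from m import *
c=camera("side");cv2.imwrite("pics/p1.png",cv2.resize(c["pixels"][60:260,220:460,::-1],None,fx=3,fy=3))
print({k:np.round(get_obs()[k],4) for k in("grasp_force","grip_width")})
E
```

```text
t 7.35 tcp [ 0.5943 -0.2528  0.1257] phi 112.3 z-axis [-0.009  0.004 -1.   ] w 0.0322
z .0665 slide cm [-0.36  0.09  5.92] spin -0.3
{'grasp_force': np.float64(59.6045), 'grip_width': np.float64(0.0326)}
```

View pics/p1.png

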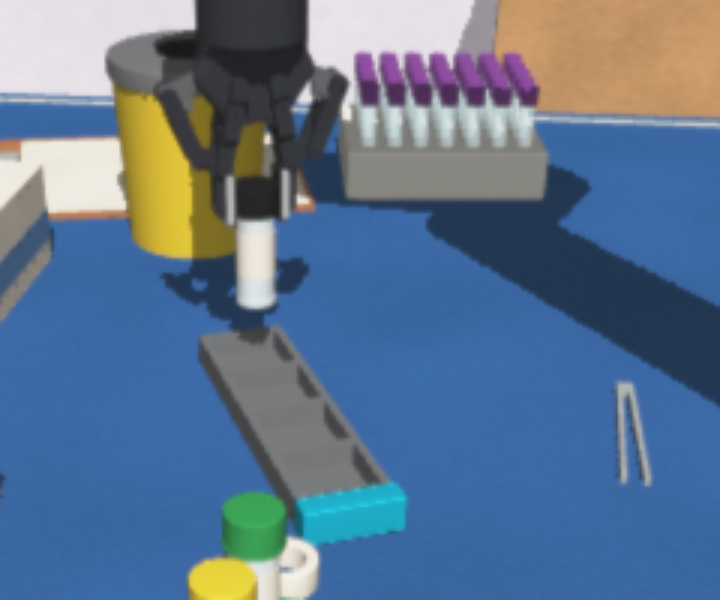

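The black tube hangs upright at (255,260) above the far pocket (255,340 in the crop). Lowering.

arm_command:
  slide:
    - [-0.3,0.1,2]
    - [-0.3,0.1,4]
    - [-0.3,0.1,5.2]
    - [-0.3,0.1,5.7]
    - [-0.3,0.1,5.9]
  spin: [0,0,0,0,0]

```text
clock: 8.02
eef_pos: [0.6005, -0.2557, 0.0719]
tool_rot: [0.557, 0.831, 0.0, 0.0]
ft_force: [-1.3, 0.1, -0.3]
grip_width: 0.0322
grasp_force: 59.6
```

```bash
python3 go.py .596 -.2555 112.6 .0665 .0656
```

```text
t 8.03 tcp [ 0.6005 -0.2557  0.0719] phi 112.3 z-axis [ 0.001 -0.    -1.   ] w 0.0322
z .0665 slide cm [ 0.19 -0.41  0.54] spin -0.3
z .0656 slide cm [ 0.19 -0.41  0.63] spin -0.3
```

arm_command:
  slide:
    - [0,0,0]
    - [0,0,0]
    - [0,0,0]
    - [0,0,0]
    - [0,0,0]
  spin: [0,0,0,0,0]

```text
clock: 8.65
eef_pos: [0.6001, -0.2555, 0.0714]
tool_rot: [0.557, 0.831, 0.0, 0.0]
ft_force: [0.0, 0.2, -0.2]
grip_width: 0.0321
grasp_force: 59.6
```

```bash
python3 go.py .596 -.2555 112.6 .0665 .0656
```

```text
t 8.65 tcp [ 0.6001 -0.2555  0.0714] phi 112.3 z-axis [ 0. -0. -1.] w 0.0321
z .0665 slide cm [ 0.16 -0.38  0.49] spin -0.3
z .0656 slide cm [ 0.16 -0.38  0.58] spin -0.3
```

arm_command:
  slide:
    - [0.1,-0.4,0.2]
    - [0.1,-0.4,0.3]
    - [0.1,-0.4,0.4]
    - [0.1,-0.4,0.5]
    - [0.1,-0.4,0.5]
  spin: [0,0,0,0,0]

```text
clock: 9.28
eef_pos: [0.596, -0.2561, 0.0662]
tool_rot: [0.557, 0.831, -0.0, -0.0]
ft_force: [-0.9, 0.6, -0.6]
grip_width: 0.0323
grasp_force: 59.6
```

arm_command:
  slide:
    - [0,0,0]
    - [0,0,0]
    - [0,0,0.05]
    - [0,0,0.05]
    - [0,0,0.05]
  spin: [0,0,0,0,0]

```text
clock: 9.9
eef_pos: [0.596, -0.2561, 0.0658]
tool_rot: [0.557, 0.831, -0.0, -0.0]
ft_force: [-0.3, -0.2, -0.1]
grip_width: 0.0324
grasp_force: 59.6
```

arm_command:
  slide:
    - [0,0,0]
    - [0,0,0]
    - [0,0,0]
    - [0,0,0]
    - [0,0,0]
  spin: [0,0,0,0,0]
  jaw: 8.5

```text
clock: 10.52
eef_pos: [0.596, -0.2562, 0.0659]
tool_rot: [0.557, 0.831, -0.0, 0.0]
ft_force: [-0.7, -0.8, 0.5]
grip_width: 0.0846
grasp_force: 0.0
```

arm_command:
  slide:
    - [0,0,-3]
    - [0,0,-7]
    - [0,0,-11]
    - [5,0,-12]
    - [11,0,-12]
  spin: [0,0,0,0,0]

```text
clock: 11.15
eef_pos: [0.5551, -0.1544, 0.1873]
tool_rot: [0.558, 0.83, 0.001, 0.002]
ft_force: [0.9, 0.8, 0.4]
grip_width: 0.0851
grasp_force: 0.0
```

```bash
python3 go.py .5675 .2085 86.8 .19
python3 - <<'E'
from m import *
c=camera("side");print(caps(c)["black"])
cv2.imwrite("pics/r1.png",cv2.resize(c["pixels"][60:260,220:460,::-1],None,fx=3,fy=3))
E
```

```text
t 11.15 tcp [ 0.5551 -0.1544  0.1873] phi 112.2 z-axis [ 0.004 -0.001 -1.   ] w 0.0851
z .19 slide cm [33.13 14.86 -0.29] spin 25.4
([0.5954, -0.2524, 0.094, 0.0183], 116, [304.0, 151.0])
```

View pics/r1.png

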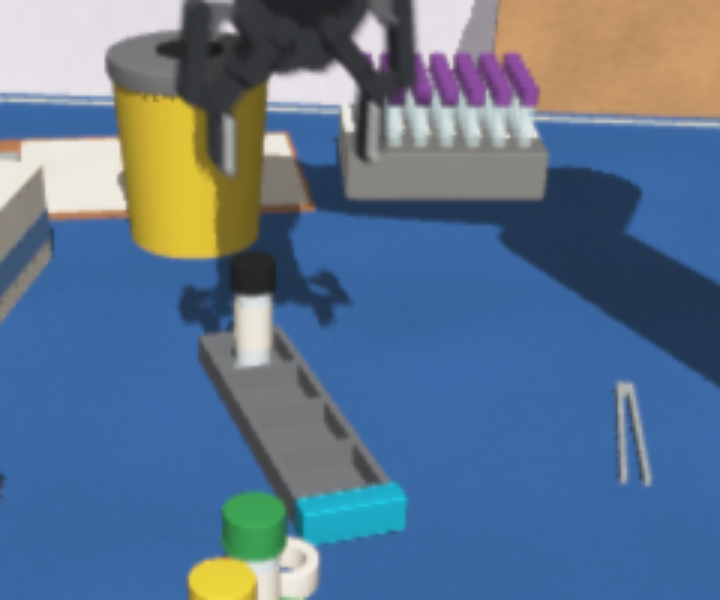

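Black stands upright in the far pocket (crop 253,310). Now red.

arm_command:
  slide:
    - [5.5,2.5,0]
    - [11,5,0]
    - [16.5,7.4,0]
    - [22,9.9,0]
    - [27.5,12.4,0]
  spin: [6,12,18,24,25.4]

```text
clock: 11.82
eef_pos: [0.5645, 0.1489, 0.1861]
tool_rot: [0.726, 0.687, 0.0, 0.0]
ft_force: [0.9, 0.1, -0.2]
grip_width: 0.085
grasp_force: 0.0
```

```bash
python3 go.py .5675 .2085 86.8 .068
```

```text
t 11.82 tcp [0.5645 0.1489 0.1861] phi 86.8 z-axis [ 0.001 -0.    -1.   ] w 0.085
z .068 slide cm [ 5.96 -0.04 11.81] spin 0.0
```

arm_command:
  slide:
    - [3.5,0,0]
    - [5.9,0,0]
    - [5.9,0,3]
    - [5.9,0,5]
    - [5.9,0,5]
  spin: [0,0,0,0,0]

```text
clock: 12.45
eef_pos: [0.5664, 0.2049, 0.1339]
tool_rot: [0.726, 0.688, -0.002, -0.001]
ft_force: [0.2, -0.1, -0.1]
grip_width: 0.0851
grasp_force: 0.0
```

```bash
python3 go.py .5675 .2085 86.8 .068
```

```text
t 12.45 tcp [0.5664 0.2049 0.1339] phi 86.9 z-axis [-0.004 -0.002 -1.   ] w 0.0851
z .068 slide cm [0.37 0.12 6.59] spin 0.1
```

arm_command:
  slide:
    - [0.3,0.1,2]
    - [0.3,0.1,4]
    - [0.3,0.1,6]
    - [0.3,0.1,6.6]
    - [0.3,0.1,6.6]
  spin: [0,0,0,0,0]

```text
clock: 13.08
eef_pos: [0.5693, 0.2088, 0.0705]
tool_rot: [0.726, 0.688, 0.0, 0.0]
ft_force: [-0.5, -0.6, 0.7]
grip_width: 0.0851
grasp_force: 0.0
```

arm_command:
  slide:
    - [0,0,0]
    - [0,0,0]
    - [0,0,0]
    - [0,0,0]
    - [0,0,0]
  spin: [0,0,0,0,0]
  jaw: 2.5

```text
clock: 13.7
eef_pos: [0.5692, 0.2092, 0.0707]
tool_rot: [0.726, 0.688, 0.001, 0.0]
ft_force: [-1.3, -0.7, 6.2]
grip_width: 0.0326
grasp_force: 59.5
```

```bash
python3 go.py .573 -.2 112.6 .19
```

```text
t 13.7 tcp [0.5692 0.2092 0.0707] phi 86.9 z-axis [ 0.001  0.001 -1.   ] w 0.0326
z .19 slide cm [-40.83   2.59 -11.95] spin -25.7
```

arm_command:
  slide:
    - [0,0,-5]
    - [0,0,-10]
    - [-2,0.1,-12]
    - [-7.5,0.5,-12]
    - [-13,0.8,-12]
  spin: [0,0,0,-5,-12]

```text
clock: 14.32
eef_pos: [0.5699, 0.0779, 0.1897]
tool_rot: [0.648, 0.762, 0.0, 0.0]
ft_force: [-0.1, 0.2, 0.0]
grip_width: 0.0326
grasp_force: 59.6
```

```bash
python3 go.py .573 -.2 112.6 .19
```

```text
t 14.32 tcp [0.5699 0.0779 0.1897] phi 99.2 z-axis [ 0. -0. -1.] w 0.0326
z .19 slide cm [-2.748e+01 -4.150e+00 -2.000e-02] spin -13.4
```

arm_command:
  slide:
    - [-6,-0.9,0]
    - [-12,-1.8,0]
    - [-18,-2.7,0]
    - [-24,-3.6,0]
    - [-27.4,-4.1,0]
  spin: [-4,-8,-12,-13.4,-13.4]

```text
clock: 14.95
eef_pos: [0.5711, -0.2014, 0.189]
tool_rot: [0.558, 0.83, -0.0, -0.0]
ft_force: [-0.3, 0.3, -1.1]
grip_width: 0.0325
grasp_force: 59.6
```

```bash
python3 go.py .573 -.2 112.6 .068
```

```text
t 14.95 tcp [ 0.5711 -0.2014  0.189 ] phi 112.2 z-axis [-0.001 -0.    -1.   ] w 0.0325
z .068 slide cm [ 0.06  0.24 12.1 ] spin -0.4
```

arm_command:
  slide:
    - [0,0.1,3]
    - [0,0.1,6]
    - [0,0.1,8.5]
    - [0,0.1,9.5]
    - [0,0.1,9.5]
  spin: [0,0,0,0,0]

```text
clock: 15.58
eef_pos: [0.5722, -0.1977, 0.094]
tool_rot: [0.557, 0.831, -0.0, -0.001]
ft_force: [-0.9, -0.1, -0.4]
grip_width: 0.0323
grasp_force: 59.6
```

```bash
python3 go.py .573 -.2 112.6 .065
```

```text
t 15.57 tcp [ 0.5722 -0.1977  0.094 ] phi 112.3 z-axis [-0.002  0.001 -1.   ] w 0.0323
z .065 slide cm [-0.24 -0.01  2.9 ] spin -0.3
```

arm_command:
  slide:
    - [-0.2,0,1]
    - [-0.2,0,2]
    - [-0.2,0,2.5]
    - [-0.2,0,2.8]
    - [-0.2,0,2.9]
  spin: [0,0,0,0,0]

```text
clock: 16.2
eef_pos: [0.5735, -0.1997, 0.0657]
tool_rot: [0.557, 0.831, 0.0, -0.0]
ft_force: [-0.2, -0.8, 0.0]
grip_width: 0.032
grasp_force: 59.6
```

arm_command:
  slide:
    - [0,0,0]
    - [0,0,0]
    - [0,0,0]
    - [0,0,0]
    - [0,0,0]
  spin: [0,0,0,0,0]

```text
clock: 16.82
eef_pos: [0.5735, -0.1998, 0.0659]
tool_rot: [0.557, 0.831, -0.0, 0.0]
ft_force: [-0.0, 0.2, -1.4]
grip_width: 0.0325
grasp_force: 59.6
```

About 1 mm above the floor; release and retreat.

arm_command:
  slide:
    - [0,0,0.1]
    - [0,0,0.1]
    - [0,0,0.1]
    - [0,0,0.1]
    - [0,0,0.1]
  spin: [0,0,0,0,0]

```text
clock: 17.45
eef_pos: [0.5735, -0.1998, 0.0648]
tool_rot: [0.557, 0.831, -0.0, -0.0]
ft_force: [-0.9, 0.3, -1.0]
grip_width: 0.0322
grasp_force: 59.6
```

arm_command:
  slide:
    - [0,0,0]
    - [0,0,0]
    - [0,0,0]
    - [0,0,0]
    - [0,0,0]
  spin: [0,0,0,0,0]
  jaw: 8.5

```text
clock: 18.08
eef_pos: [0.5736, -0.1998, 0.0649]
tool_rot: [0.557, 0.831, 0.0, 0.0]
ft_force: [0.0, -0.1, -0.5]
grip_width: 0.0849
grasp_force: 0.0
```

arm_command:
  slide:
    - [0,0,-3]
    - [0,0,-7]
    - [0,0,-11]
    - [5,0,-12]
    - [11,0,-12]
  spin: [0,0,0,0,0]

```text
clock: 18.7
eef_pos: [0.5326, -0.0979, 0.1863]
tool_rot: [0.558, 0.83, 0.001, 0.002]
ft_force: [1.0, 0.6, 0.5]
grip_width: 0.0849
grasp_force: 0.0
```

```bash
python3 go.py .5677 .1437 86.8 .19
python3 - <<'E'
from m import *
c=camera("side");k=caps(c);print(k["black"],k["red"])
E
```

```text
t 18.7 tcp [ 0.5326 -0.0979  0.1863] phi 112.2 z-axis [ 0.004 -0.    -1.   ] w 0.0849
z .19 slide cm [21.05 12.37 -0.37] spin 25.4
([0.5964, -0.2527, 0.0937, 0.0183], 117, [303.0, 150.0]) ([0.5724, -0.2, 0.094, 0.018], 118, [312.0, 161.0])
```

Red stands at its pocket (cap top 0.094). Now yellow.

arm_command:
  slide:
    - [5,2.9,0]
    - [10,5.9,0]
    - [15,8.8,0]
    - [20,11.8,0]
    - [21.1,12.3,0]
  spin: [6,12,18,24,25.4]

```text
clock: 19.38
eef_pos: [0.5656, 0.1476, 0.1845]
tool_rot: [0.725, 0.689, 0.0, -0.0]
ft_force: [-0.2, -0.0, -0.0]
grip_width: 0.0847
grasp_force: 0.0
```

```bash
python3 go.py .5677 .1437 86.8 .068
```

```text
t 19.38 tcp [0.5656 0.1476 0.1845] phi 87.1 z-axis [ 0.     0.001 -1.   ] w 0.0847
z .068 slide cm [-0.39  0.23 11.65] spin 0.3
```

arm_command:
  slide:
    - [-0.4,0.2,3]
    - [-0.4,0.2,6.5]
    - [-0.4,0.2,9]
    - [-0.4,0.2,11]
    - [-0.4,0.2,11.5]
  spin: [0,0,0,0,0]

```text
clock: 20.0
eef_pos: [0.566, 0.1394, 0.0682]
tool_rot: [0.726, 0.688, -0.001, -0.001]
ft_force: [0.1, -0.5, -0.7]
grip_width: 0.0851
grasp_force: 0.0
```

```bash
python3 go.py .5677 .1437 86.8 .069
```

```text
t 20.0 tcp [0.566  0.1394 0.0682] phi 86.9 z-axis [-0.003 -0.001 -1.   ] w 0.0851
z .069 slide cm [ 0.44  0.15 -0.08] spin 0.1
```

arm_command:
  slide:
    - [0.2,0.1,-0.1]
    - [0.2,0.1,-0.1]
    - [0.2,0.1,-0.1]
    - [0.2,0.1,-0.1]
    - [0.2,0.1,-0.1]
  spin: [0,0,0,0,0]

```text
clock: 20.62
eef_pos: [0.5684, 0.1418, 0.0711]
tool_rot: [0.726, 0.688, 0.0, 0.0]
ft_force: [0.4, 0.1, -0.2]
grip_width: 0.0846
grasp_force: 0.0
```

arm_command:
  slide:
    - [0,0,0]
    - [0,0,0]
    - [0,0,0]
    - [0,0,0]
    - [0,0,0]
  spin: [0,0,0,0,0]
  jaw: 2.5

```text
clock: 21.25
eef_pos: [0.5685, 0.1418, 0.071]
tool_rot: [0.726, 0.688, 0.0, 0.0]
ft_force: [0.7, 0.0, 1.3]
grip_width: 0.0321
grasp_force: 59.7
```

```bash
python3 go.py .55 -.1447 112.6 .19
```

```text
t 21.25 tcp [0.5685 0.1418 0.071 ] phi 86.9 z-axis [ 0.001  0.    -1.   ] w 0.0321
z .19 slide cm [-28.7   -0.31 -11.9 ] spin -25.7
```

arm_command:
  slide:
    - [0,0,-5]
    - [0,0,-10]
    - [-2,0,-12]
    - [-7.5,-0.1,-12]
    - [-13,-0.1,-12]
  spin: [0,0,0,-5,-12]

```text
clock: 21.88
eef_pos: [0.5601, 0.0111, 0.191]
tool_rot: [0.648, 0.762, 0.0, 0.0]
ft_force: [0.7, -0.2, -0.6]
grip_width: 0.0326
grasp_force: 59.7
```

```bash
python3 go.py .55 -.1447 112.6 .19
```

```text
t 21.88 tcp [0.5601 0.0111 0.191 ] phi 99.2 z-axis [ 0. -0. -1.] w 0.0326
z .19 slide cm [-15.22  -3.5    0.1 ] spin -13.4
```

arm_command:
  slide:
    - [-6,-1.4,0]
    - [-12,-2.8,0]
    - [-15.2,-3.5,0]
    - [-15.2,-3.5,3]
    - [-15.2,-3.5,5]
  spin: [-4,-8,-12,-13.4,-13.4]

```text
clock: 22.5
eef_pos: [0.5484, -0.1444, 0.1394]
tool_rot: [0.558, 0.83, -0.0, -0.001]
ft_force: [-1.2, 0.3, -0.7]
grip_width: 0.0323
grasp_force: 59.7
```

```bash
python3 go.py .55 -.1447 112.6 .065
```

```text
t 22.5 tcp [ 0.5484 -0.1444  0.1394] phi 112.2 z-axis [-0.002  0.001 -1.   ] w 0.0323
z .065 slide cm [-0.1   0.15  7.44] spin -0.4
```

arm_command:
  slide:
    - [-0.1,0.1,2]
    - [-0.1,0.1,4]
    - [-0.1,0.1,5.5]
    - [-0.1,0.1,6.3]
    - [-0.1,0.1,6.5]
  spin: [0,0,0,0,0]

```text
clock: 23.12
eef_pos: [0.5504, -0.1441, 0.0755]
tool_rot: [0.557, 0.831, -0.0, -0.0]
ft_force: [0.8, 0.3, -0.4]
grip_width: 0.0323
grasp_force: 59.6
```

```bash
python3 go.py .55 -.1447 112.6 .065
```

```text
t 23.12 tcp [ 0.5504 -0.1441  0.0755] phi 112.3 z-axis [-0.001  0.    -1.   ] w 0.0323
z .065 slide cm [-0.04 -0.06  1.05] spin -0.3
```

arm_command:
  slide:
    - [0,-0.1,0.4]
    - [0,-0.1,0.7]
    - [0,-0.1,0.9]
    - [0,-0.1,1.0]
    - [0,-0.1,1.0]
  spin: [0,0,0,0,0]

```text
clock: 23.75
eef_pos: [0.5497, -0.1445, 0.0659]
tool_rot: [0.557, 0.831, 0.0, 0.0]
ft_force: [0.4, -0.9, -0.4]
grip_width: 0.0325
grasp_force: 59.6
```

arm_command:
  slide:
    - [0,0,0]
    - [0,0,0]
    - [0,0,0]
    - [0,0,0]
    - [0,0,0]
  spin: [0,0,0,0,0]

```text
clock: 24.38
eef_pos: [0.5497, -0.1445, 0.0658]
tool_rot: [0.557, 0.831, 0.0, -0.0]
ft_force: [-0.1, -0.1, 0.1]
grip_width: 0.0328
grasp_force: 59.6
```

arm_command:
  slide:
    - [0,0,0.1]
    - [0,0,0.1]
    - [0,0,0.1]
    - [0,0,0.1]
    - [0,0,0.1]
  spin: [0,0,0,0,0]

```text
clock: 25.0
eef_pos: [0.5498, -0.1446, 0.065]
tool_rot: [0.557, 0.831, 0.0, 0.0]
ft_force: [-0.2, -0.7, 1.9]
grip_width: 0.0324
grasp_force: 60.0
```

arm_command:
  slide:
    - [0,0,0]
    - [0,0,0]
    - [0,0,0]
    - [0,0,0]
    - [0,0,0]
  spin: [0,0,0,0,0]
  jaw: 8.5

```text
clock: 25.62
eef_pos: [0.5497, -0.1446, 0.0648]
tool_rot: [0.557, 0.831, -0.0, -0.0]
ft_force: [-0.2, -0.0, -0.2]
grip_width: 0.0852
grasp_force: 0.0
```

arm_command:
  slide:
    - [0,0,-3]
    - [0,0,-7]
    - [0,0,-11]
    - [5,0,-12]
    - [11,0,-12]
  spin: [0,0,0,0,0]

```text
clock: 26.25
eef_pos: [0.5088, -0.0425, 0.1863]
tool_rot: [0.558, 0.83, 0.001, 0.002]
ft_force: [-0.3, 1.4, -1.7]
grip_width: 0.085
grasp_force: 0.0
```

```bash
python3 go.py .559 .0825 86.8 .19
python3 - <<'E'
from m import *
c=camera("side");p=cloud(c);c["range_z"]=np.where((p[...,1]<-.35),0,c["range_z"]);print(caps(c))
E
```

```text
t 26.25 tcp [ 0.5088 -0.0425  0.1863] phi 112.2 z-axis [ 0.004 -0.    -1.   ] w 0.085
z .19 slide cm [ 9.68  9.36 -0.35] spin 25.4
{'red': ([0.5725, -0.1985, 0.094, 0.017], 116, [312.0, 161.0]), 'yellow': ([0.5484, -0.1401, 0.0942, 0.0178], 137, [321.0, 174.0]), 'green': ([0.5594, 0.0841, 0.1006, 0.0166], 252, [304.0, 235.0]), 'black': ([0.5961, -0.2512, 0.094, 0.0173], 111, [304.0, 150.0])}
```

arm_command:
  slide:
    - [4,4,0]
    - [8,8,0]
    - [9.6,9.3,0]
    - [9.6,9.3,0]
    - [9.6,9.3,0]
  spin: [8,16,24,25.4,25.4]

```text
clock: 26.92
eef_pos: [0.5571, 0.0807, 0.1846]
tool_rot: [0.726, 0.688, -0.0, -0.0]
ft_force: [1.5, -0.1, -0.3]
grip_width: 0.0849
grasp_force: 0.0
```

```bash
python3 go.py .559 .0825 86.8 .069
```

```text
t 26.93 tcp [0.5571 0.0807 0.1846] phi 87.0 z-axis [-0.001 -0.001 -1.   ] w 0.0849
z .069 slide cm [ 0.2   0.19 11.56] spin 0.2
```

arm_command:
  slide:
    - [0.2,0.2,3]
    - [0.2,0.2,6.5]
    - [0.2,0.2,9]
    - [0.2,0.2,11]
    - [0.2,0.2,11.4]
  spin: [0,0,0,0,0]

```text
clock: 27.55
eef_pos: [0.5581, 0.0816, 0.0695]
tool_rot: [0.726, 0.687, -0.001, -0.001]
ft_force: [-0.3, 0.2, 1.0]
grip_width: 0.0854
grasp_force: 0.0
```

arm_command:
  slide:
    - [0,0,0]
    - [0,0,0]
    - [0,0,0]
    - [0,0,0]
    - [0,0,0]
  spin: [0,0,0,0,0]

```text
clock: 28.18
eef_pos: [0.5597, 0.0833, 0.071]
tool_rot: [0.726, 0.688, 0.0, 0.0]
ft_force: [0.0, 0.4, -0.3]
grip_width: 0.0855
grasp_force: 0.0
```

arm_command:
  slide:
    - [0,0,0]
    - [0,0,0]
    - [0,0,0]
    - [0,0,0]
    - [0,0,0]
  spin: [0,0,0,0,0]
  jaw: 2.5

```text
clock: 28.8
eef_pos: [0.5598, 0.0833, 0.0711]
tool_rot: [0.726, 0.688, 0.0, 0.0]
ft_force: [0.9, -0.3, 1.2]
grip_width: 0.0321
grasp_force: 59.7
```

arm_command:
  slide:
    - [0,0,-5]
    - [0,0,-10]
    - [-2,0,-12]
    - [-6,-0.3,-12]
    - [-10,-0.6,-12]
  spin: [0,0,0,-5,-12]

```text
clock: 29.42
eef_pos: [0.548, -0.017, 0.191]
tool_rot: [0.648, 0.762, 0.0, 0.0]
ft_force: [0.2, 0.2, 0.4]
grip_width: 0.032
grasp_force: 59.7
```

```bash
python3 go.py .527 -.0893 112.6 .19
```

```text
t 29.43 tcp [ 0.548 -0.017  0.191] phi 99.2 z-axis [ 0. -0. -1.] w 0.032
z .19 slide cm [-6.8  -3.23  0.1 ] spin -13.4
```

arm_command:
  slide:
    - [-4,-1.9,0]
    - [-6.8,-3.2,0]
    - [-6.8,-3.2,2]
    - [-6.8,-3.2,4]
    - [-6.8,-3.2,5]
  spin: [-5,-10,-13.4,-13.4,-13.4]

```text
clock: 30.05
eef_pos: [0.5261, -0.0885, 0.1394]
tool_rot: [0.557, 0.83, -0.001, -0.001]
ft_force: [-0.2, -0.4, -0.2]
grip_width: 0.0325
grasp_force: 59.7
```

```bash
python3 go.py .527 -.0893 112.6 .065
```

```text
t 30.05 tcp [ 0.5261 -0.0885  0.1394] phi 112.3 z-axis [-0.003  0.    -1.   ] w 0.0325
z .065 slide cm [-0.12  0.07  7.44] spin -0.3
```

arm_command:
  slide:
    - [-0.1,0,2]
    - [-0.1,0,4]
    - [-0.1,0,5.5]
    - [-0.1,0,6.3]
    - [-0.1,0,6.5]
  spin: [0,0,0,0,0]

```text
clock: 30.68
eef_pos: [0.5274, -0.0893, 0.0756]
tool_rot: [0.557, 0.831, -0.0, -0.0]
ft_force: [0.2, -0.6, -1.2]
grip_width: 0.0331
grasp_force: 59.7
```

```bash
python3 go.py .527 -.0893 112.6 .065
```

```text
t 30.68 tcp [ 0.5274 -0.0893  0.0756] phi 112.3 z-axis [-0.  0. -1.] w 0.0331
z .065 slide cm [ 0.01 -0.04  1.06] spin -0.3
```

arm_command:
  slide:
    - [0,0,0.4]
    - [0,0,0.7]
    - [0,0,0.9]
    - [0,0,1.0]
    - [0,0,1.1]
  spin: [0,0,0,0,0]

```text
clock: 31.3
eef_pos: [0.5277, -0.0894, 0.065]
tool_rot: [0.557, 0.831, 0.0, 0.0]
ft_force: [0.1, 0.0, 5.5]
grip_width: 0.0325
grasp_force: 60.1
```

arm_command:
  slide:
    - [0,0,0]
    - [0,0,0]
    - [0,0,0]
    - [0,0,0]
    - [0,0,0]
  spin: [0,0,0,0,0]

```text
clock: 31.92
eef_pos: [0.5277, -0.0894, 0.065]
tool_rot: [0.557, 0.831, 0.0, 0.0]
ft_force: [-0.4, -0.0, 3.0]
grip_width: 0.0322
grasp_force: 59.9
```

arm_command:
  slide:
    - [0,0,0]
    - [0,0,0]
    - [0,0,0]
    - [0,0,0]
    - [0,0,0]
  spin: [0,0,0,0,0]
  jaw: 8.5

```text
clock: 32.55
eef_pos: [0.5275, -0.0894, 0.0648]
tool_rot: [0.557, 0.831, -0.0, -0.0]
ft_force: [0.0, -0.1, 0.6]
grip_width: 0.085
grasp_force: 0.0
```

arm_command:
  slide:
    - [0,0,-3]
    - [0,0,-7]
    - [0,0,-11]
    - [0,-5,-14]
    - [0,-11,-15]
  spin: [0,0,0,0,0]

```text
clock: 33.17
eef_pos: [0.4266, -0.1318, 0.2169]
tool_rot: [0.556, 0.831, 0.001, 0.002]
ft_force: [-0.6, -1.6, 0.5]
grip_width: 0.085
grasp_force: 0.0
```

arm_command:
  slide:
    - [0,-3,0]
    - [0,-6,0]
    - [0,-6,0]
    - [0,-6,0]
    - [0,-6,0]
  spin: [0,0,0,0,0]

```text
clock: 33.8
eef_pos: [0.3712, -0.1537, 0.2148]
tool_rot: [0.556, 0.831, 0.0, 0.0]
ft_force: [0.3, -0.1, 0.6]
grip_width: 0.0849
grasp_force: 0.0
```

Run:
```python
from m import *
o=np.array([561.5,-172.4])/1000;ey=np.array([-.385,.923]);ex=np.array([.923,.385])
for n in("top","side"):
    c=camera(n);cv2.imwrite(f"pics/f_{n}.png",cv2.resize(c["pixels"][(190 if n=="top" else 100):(320 if n=="top" else 260),(300 if n=="top" else 240):(500 if n=="top" else 440),::-1],None,fx=3,fy=3))
    p=cloud(c);c["range_z"]=np.where((p[...,1]<-.32)|(p[...,2]>.11),0,c["range_z"])
    for k,v in caps(c).items():
        if v: d=np.array(v[0][:2])-o;print(n,k,"rack x,y mm",np.round([d@ex*1000,d@ey*1000],1),v)
```

```text
top red rack x,y mm [ -1.4 -30.4] ([0.5719, -0.201, 0.0946, 0.0173], 296, [431.0, 229.0])
top yellow rack x,y mm [-1.  31.7] ([0.5484, -0.1435, 0.0944, 0.0168], 298, [397.0, 242.0])
top green rack x,y mm [-0.7 88.5] ([0.5268, -0.091, 0.0946, 0.0166], 294, [367.0, 253.0])
top black rack x,y mm [ -1.4 -88.3] ([0.5942, -0.2544, 0.0947, 0.017], 294, [461.0, 217.0])
side red rack x,y mm [  0.7 -28.2] ([0.573, -0.1982, 0.0943, 0.0171], 118, [312.0, 161.0])
side yellow rack x,y mm [ 1.7 33.3] ([0.5502, -0.141, 0.0941, 0.0171], 133, [320.0, 174.0])
side green rack x,y mm [ 3.1 90.2] ([0.5296, -0.088, 0.0942, 0.018], 155, [330.0, 187.0])
side black rack x,y mm [  0.7 -84.7] ([0.5948, -0.2503, 0.0941, 0.0168], 94, [303.0, 150.0])
```

View pics/f_top.png

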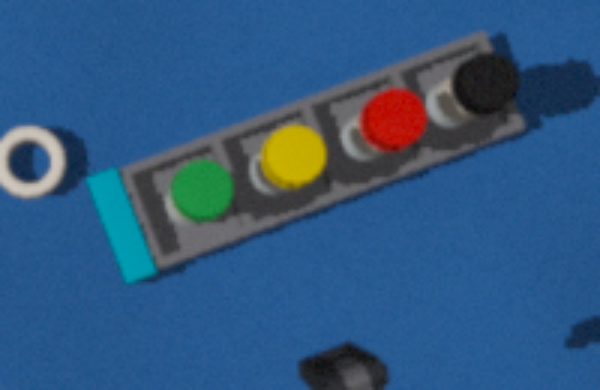

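View pics/f_side.png

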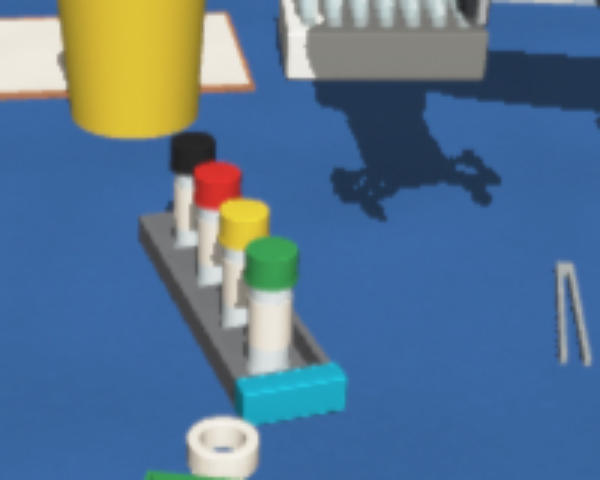

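Both views show all four tubes upright in their pockets. From the turquoise end the order is green, yellow, red, black, each within about 5 mm of its pocket centre, and the gripper is clear.

```bash
python3 -c "from workcell import *; print(job_done())"
```

```text
the job is handed in; nothing more can be done
None
```

I moved all four tubes and handed the job in at about 34 s: from the turquoise end they stand green, yellow, red, black, upright and within about 5 mm of their pocket centres; the hand-in returned no verdict.

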